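Unload the build plate and show the pillow block to the inspection camera

TASK

The white prints have cooled loose on the glass build plate: put the round bushing and the oblong bearing housing each into the nest of its own shape in the parts tray, fully down and let go. Then take the pillow block by its two narrow sides, keeping the fingers off the raised collar around its bore, and finish with it held still in the air before the inspection camera, which looks down at a slant: bore in the middle of the view and square to the lens, feet at the bottom of the picture, the middle of the bore 120 mm from the lens. The job ends while you hold it there; leave the corner bracket, the camera and everything else where they are.

Things in the scene. Friction and masses are not known exactly. Their poses are not given: they have to be found in the camera images.
- bushing_mid (a point): Centre of the round spool bushing, a white printed tube standing upright on the plate: 44 mm outside diameter, 22 mm bore, 40 mm tall. Its z axis is the tube's axis (up).
- housing_mid (a point): Centre of the oblong bearing housing, a white printed block 54 mm long (its x axis) x 32 mm wide (y) x 36 mm tall (z, up), with a 20 mm bore lengthwise along x.
- bore_mid (a point): Centre of the bore of the pillow block, a white print standing on its feet, 52 mm tall (z up). The 22 mm bore runs along its x axis, 30 mm above its underside. Body 24 mm thick (x) and 44 mm wide (y, the two flat narrow sides to hold, from 8 to 46 mm above the underside; above that a cap 30 mm wide). Feet: a flange 70 mm long (y), 24 mm thick, 8 mm high, sticking out 13 mm beyond each side.
- bore_collar: The raised collar around the bore on both faces of the pillow block, part of it: 32 mm outside diameter, standing 3 mm proud of each x face. Origin at the bore centre, axes as the block's. Not to be touched by the fingers.
- nest_round_hole0 (a point): Centre of the mouth of the round nest (52 mm diameter, 10 mm deep) in a dark nest block 83 x 83 mm; the mouth is at the block's top face, 23 mm above the table. x and y along the block's edges, z up.
- nest_oblong_hole0 (a point): Centre of the mouth of the oblong nest (62 mm along its x axis, 40 mm along its y axis, 10 mm deep) in a dark nest block of the same size; mouth at the top face, 23 mm above the table, z up.
- focus (a point): The point to which the bore centre is brought: on the lens axis, 120 mm in front of the lens. Its x axis points from this point to the camera along the lens axis (upwards at a slant), its y axis is level, its z axis is the picture's up direction.
- lens (a point): Centre of the front glass of the inspection camera (grey 46 mm box with a 48 mm ring light round the lens, on an 18 mm post 354 mm tall that stands about 100 mm behind the lens on a base 130 x 120 mm, at the far side of the table; not to be pushed). Axes as those of focus: the lens looks along its -x axis, down at a slant that differs from job to job, as do height and heading.
- plate: The glass build plate, fixed: glass 235 x 235 mm on a dark pad 250 x 250 mm, origin under its centre at the table, x and y along its edges, upper face 7 mm above the table. The prints stand on it, about 120 mm apart in a square.
- tray: The grey parts tray, fixed, 180 x 180 mm, origin under its centre at the table, x and y along its edges; holds four nest blocks in a square (84 mm pitch): round, oblong, square (with a motor in it) and a long narrow one that stays empty.
- bracket_mid (a point): Middle of a white printed corner bracket, L-shaped, 42 x 42 mm, 26 mm tall, on the plate. Stays.
- motor_mid (a point): Middle of the 42 x 42 x 40 mm black and silver stepper motor in the square nest, its 5 mm shaft pointing up, to 62 mm above the nest's floor. Stays.
- scraper_mid (a point): Middle of the scraper, 240 mm long with a black handle, lying on the table. Stays.
- wrench_mid (a point): Middle of the small steel spanner, 130 mm long, lying on the table. Stays.
- cutters_mid (a point): Middle of the side cutters with blue handles, 145 mm long, lying on the table. Stays.
- calipers_mid (a point): Middle of the steel and black calipers, 230 mm long, lying on the table. Stays.
- glue_mid (a point): Middle of the standing glue stick, 28 mm diameter, 95 mm tall. Stays.
Things that resemble listed ones, but are neither listed nor needed, are in the scene too. Leave any red or yellow look-alike of the part that bears bushing_mid alone. What is shaped like the part that bears bore_mid but pink is not meant.

How it is judged:
By the outcome, as a careful person would: the job done as asked, in the order asked, and still so for the second after the job is handed in, while the arm keeps its last pose, push and grip.
It also fails if it takes over 67 s, if anything falls off the work surface, if the arm or the gripper's body presses on something with over 40 N, if the wrist force passes 120 N, or if a joint passes its speed limit or range.

ROBOT

A 7-joint arm with a two-finger parallel gripper is mounted at the origin on the work surface. World frame = base frame: x ahead of the robot, y to its left, z up, the work surface at z = 0. Lengths are in m, angles in rad, forces in N, time in s.
With the tool pointing down it reaches from about 0.425 to 0.875 m from the base axis. Payload 4.7 kg.
Tool frame: the origin (TCP) lies between the finger pads; the fingertips stand 14 mm ahead of it and the grasp point (between the pads) lies 5 mm behind it; z points along the fingers, y is the line along which they close (so a half turn about z gives the same grasp; the last joint's range is limited). The gripper opens to 87 mm and grips with 3 to 60 N. Pads are 19 mm wide; open, the fingers measure 117 mm over their backs; the gripper's body (75 mm by 190 mm) begins 51 mm behind the grasp point.
Start: joints at [1.35, 0.321, -0.07, 1.45, 0.023, 1.371, -0.057], TCP at [0.151, -0.632, 0.237] pointing down, gripper open.
Joint ranges: [-2.86, 2.86], [-0.3, 2.09], [-1.38, 1.24], [0.06, 2.45], [-1.56, 4.7], [0.09, 2.05], [-2.69, 2.69]. Speed limits (rad/s): [2.57, 2.57, 3.14, 3.14, 3.14, 3.14, 3.14].

INTERFACE

Orientations are given as a rotation vector (axis times angle).
In Python, from bench import ctrl gives the robot as it stands.
- The arm moves only by the shell command python3 -m inch 'ROWS' [OPENING] [FORCE]. ROWS is JSON, a list of rows, each a list of 6 numbers: the shift along the world's x, y, z in mm, then the turn, a rotation vector about the world's x, y, z in degrees. In form: [[tx, ty, tz, rx, ry, rz], ...]. A call has 1 to 20 rows; each row is the pose to reach, as a shift and turn from the pose commanded when the call began; what a row does not reach only later rows make up. A row lasts 1/8 s, in which the tool goes at most 62.5 mm and 10.7 degrees, less where a joint would pass 70% of its speed; a pose out of reach is approached as far as the arm can. A call with a gripper value outside its range is refused whole. OPENING is the finger opening in mm, from 0 to 87, set as the call begins (- or left out, the last holds). The fingers move at their own pace and stop on an object; FORCE is the grip in N (left out, the last holds). Time passes only in rows, so rows that repeat a pose let the fingers close. It gives the time, the measured TCP pose, the force, the opening and the grip force at its end, in the units of the state.
- ctrl.get_state(): the state, without advancing time (a new reading comes with each control period).
- ctrl.get_image(name): name is "scene" or "top" or "wrist"; returns (picture, depth): 480x640x3 uint8, red, green, blue; 480x640 float32, m along the optical axis (not along the pixel's ray), 0 where there is no reading.
- ctrl.camera_params(name): a dict with "mtx" (3x3 intrinsics, pixels), "T" (4x4, takes a point from camera to world coordinates). Camera axes: x right, y down, z forward; pixel columns grow to the right and rows downward; lengths in m; the calibration is good to about 2 mm. A picture is of the moment at which its call begins: read the wrist's pose just before it. camera_params takes no time and is no camera call; for the wrist camera it gives the pose at the moment of the call.
- ctrl.close_job(): hands the job in; it is judged then, once.
The state is a dict: "time": time; "joint_positions": joint angles; "qd": joint speeds; "joint_torque": joint torques, N m; "position": TCP position; "tool_rot": TCP orientation; "ft_force": force on the tool from outside, world axes, zero at the start; "torque": the same for the moment, N m; "grip_width": opening from 0.0 (shut) to 1.0 (fully open); "grip_force": force on a finger pad.
Only numpy, scipy, OpenCV 4.12 (cv2) and the standard library are available. Lean on these libraries where they do the work, as an engineer would, in place of code of your own. Each camera call takes 0.05 s, during which the arm holds its last target. There are 200 camera calls.

## Working session

There is one attempt and no reset: what is moved stays moved. The work goes in short steps, Python scripts to look and compute and a shell command to move; the robot and the scene stay as the last step left them, time stands still between calls to the robot, and variables do not carry over. Pictures are saved under pics/ and viewed, at most 10 in all, crops included, and the job is handed in when it is done.

```bash
ls; mkdir -p pics
cat > h.py <<'E'
import numpy as np, cv2
from bench import ctrl
from scipy.spatial.transform import Rotation as R
def grab(n):
    P=ctrl.camera_params(n); im,d=ctrl.get_image(n)
    np.savez(f'{n}.npz',im=im,d=d,K=P['mtx'],T=P['T']); return im,d,P['mtx'],P['T']
def load(n):
    z=np.load(f'{n}.npz'); return z['im'],z['d'],np.array(z['K']),np.array(z['T'])
def cloud(d,K,T):
    v,u=np.mgrid[:480,:640]; p=np.stack([(u-K[0,2])/K[0,0]*d,(v-K[1,2])/K[1,1]*d,d],-1)
    w=p@T[:3,:3].T+T[:3,3]; w[d==0]=np.nan; return w
def save(im,f): cv2.imwrite(f'pics/{f}.png',im[...,::-1])
E
python3 - <<'E'
from h import *
for n in('scene','top'):
    im,d,K,T=grab(n); save(im,n); print(n,K[0,0],T.round(3).tolist())
s=ctrl.get_state(); print(s['time'],s['position'],s['tool_rot'],s['grip_width'])
E
```

```text
pics
scene 543.5223197129777 [[0.019, 0.652, -0.758, 1.52], [1.0, -0.026, 0.003, -0.033], [-0.018, -0.757, -0.653, 1.038], [0.0, 0.0, 0.0, 1.0]]
top 589.0121114565453 [[0.012, -0.998, 0.069, 0.429], [-1.0, -0.011, 0.007, -0.012], [-0.006, -0.069, -0.998, 1.628], [0.0, 0.0, 0.0, 1.0]]
0.1 [ 0.15104641 -0.63172191  0.23557192] [-3.11826344e+00 -3.67825938e-01  4.84900934e-04] 0.9955827146837193
```

View pics/scene.png

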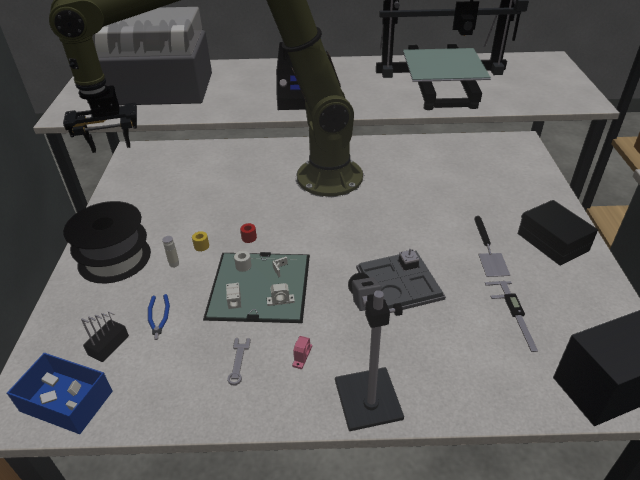

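View pics/top.png

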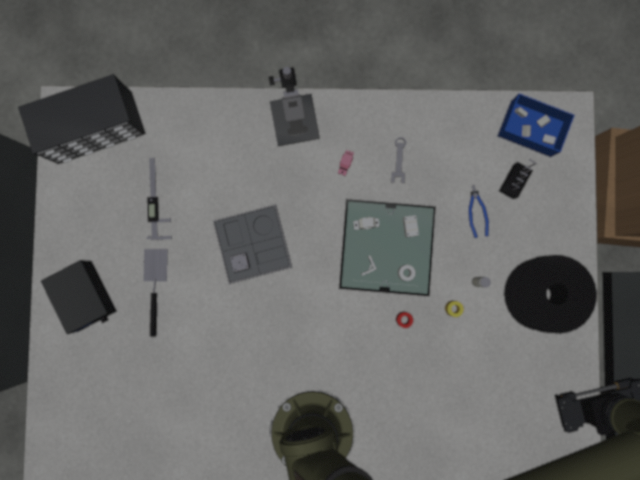

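Scene: white bushing top(407,272), against red (404,319) and yellow (454,308) look-alikes. Housing (411,225). Pillow block (366,223), against the pink one (346,162). Bracket (370,265). Tray (252,244) with the round nest top right (264,224). Camera base (294,120).

Run:
```python
from h import *
im,d,K,T=load('top'); w=cloud(d,K,T)
a=cv2.resize(im[195:300,335:440],(400,400),interpolation=cv2.INTER_CUBIC); b=cv2.resize(im[200:290,208:298],(400,400),interpolation=cv2.INTER_CUBIC)
save(np.hstack([a,b]),'crop')
for n,(u,v) in dict(bush=(399,272),bush2=(407,264),hous=(411,225),pb=(366,223),plate=(390,245),tray=(252,244),round=(264,224),base=(312,115),head=(290,78),head2=(291,105)).items(): print(n,w[v,u].round(3))
im,d,K,T=load('scene'); w=cloud(d,K,T)
# camera head points
m=(w[...,2]>.2)&(w[...,0]>.4)&(abs(w[...,1])<.4)
p=w[m]; print(len(p),np.nanmin(p,0),np.nanmax(p,0),np.nanmedian(p,0))
```

```text
bush [ 0.437 -0.227  0.05 ]
bush2 [ 0.459 -0.255  0.008]
hous [ 0.564 -0.26   0.042]
pb [ 0.566 -0.138  0.058]
plate [ 0.511 -0.209 -0.002]
tray [0.508 0.17  0.026]
round [0.565 0.139 0.011]
base [0.871 0.011 0.013]
head [0.871 0.057 0.323]
head2 [0.81  0.054 0.316]
1795 [0.75108697 0.01416194 0.20002581] [0.89776699 0.10439313 0.3553641 ] [0.87243271 0.05280012 0.30606193]
```

View pics/crop.png

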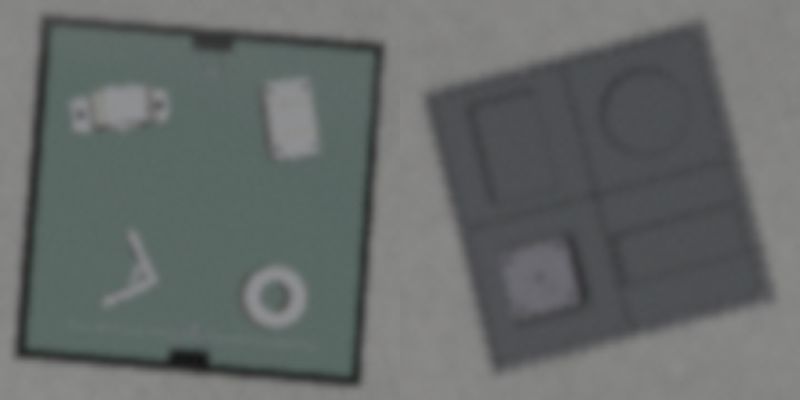

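The crop confirms the choices: bushing at (275,296), housing at (292,119), pillow block at (121,105). The round nest is at (648,111) and the oblong nest at (513,146), its long side up the picture. Next I move the wrist camera over the plate.

```bash
python3 -m inch '[[30,40,20,0,0,0],[70,85,45,0,0,0],[105,130,70,0,0,0],[140,175,90,0,0,0],[175,215,100,0,0,0],[210,260,110,0,0,0],[245,305,110,0,0,0],[280,345,110,0,0,0],[305,380,110,0,0,0],[320,400,110,0,0,0],[330,410,110,0,0,0],[330,410,110,0,0,0],[330,410,110,0,0,0]]' 87
python3 - <<'E'
from h import *
im,d,K,T=grab('wrist'); save(im,'w1'); print(K.round(1).tolist(),T.round(3).tolist())
E
```

```text
time: 1.72
position: [0.4804, -0.2237, 0.3464]
tool_rot: [3.12, 0.364, -0.001]
ft_force: [-0.9, 0.7, -0.1]
grip_width: 1.001
grip_force: 0.0
[[389.7, 0.0, 319.5], [0.0, 389.7, 237.5], [0.0, 0.0, 1.0]] [[0.231, -0.926, -0.299, 0.563], [-0.973, -0.22, -0.07, -0.205], [-0.001, 0.308, -0.952, 0.495], [0.0, 0.0, 0.0, 1.0]]
```

View pics/w1.png

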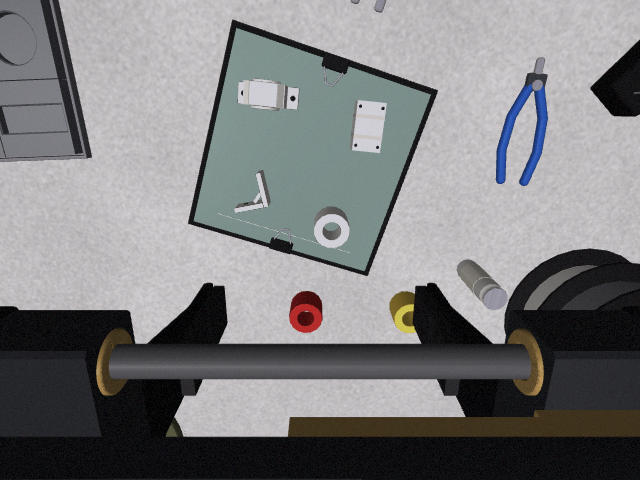

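The wrist view shows the pillow block (265,94), housing (369,126), bushing (332,228), bracket (255,195) and tray at top left. I fit top outlines at the known heights.

```bash
cat >> h.py <<'E'
def ray(u,v,K,T,z):
    r=T[:3,:3]@np.array([(u-K[0,2])/K[0,0],(v-K[1,2])/K[1,1],1]); return T[:3,3]+r*(z-T[2,3])/r[2]
def rect(w,m):
    p=(w[m][:,:2]*1000).astype(np.float32); r=cv2.minAreaRect(p); b=cv2.boxPoints(r)
    e=b[1]-b[0]; f=b[2]-b[1]; L=e if np.hypot(*e)>np.hypot(*f) else f
    return np.round(r[0],1),np.round(r[1],1),round(float(np.degrees(np.arctan2(L[1],L[0]))),1),int(m.sum())
E
python3 - <<'E'
from h import *
im,d,K,T=load('wrist'); w=cloud(d,K,T); v,u=np.mgrid[:480,:640]
def reg(c,r): return (abs(u-c[0])<r)&(abs(v-c[1])<r)
print('glass',w[160,300],'table',w[60,470])
def f(c,r,z,t=.003): 
    m=reg(c,r)&(abs(w[...,2]-z)<t)&(im.min(-1)>110); return rect(w,m)+(np.nanmedian(w[m][:,2]).round(4),)
print('bush',f((332,225),30,.047)); print('hous',f((369,126),35,.043)); print('pb top',f((265,94),45,.059)); print('pb feet',f((265,94),45,.015))
m=reg((265,94),45)&(w[...,2]>.012)&(im.min(-1)>110); print('pb all',rect(w,m))
cam=w[(u<90)&(v<160)&(w[...,2]>.015)&(w[...,2]<.03)]; print(np.nanmedian(cam,0))
E
```

```text
glass [ 0.50200681 -0.19405046  0.0078794 ] table [ 6.58912045e-01 -3.61452741e-01  1.97666399e-04]
bush (array([ 433.9, -249.9]), array([42.2, 42.2]), -77.0, 714, np.float64(0.0476))
hous (array([ 560.1, -261.2]), array([54. , 32.4]), 7.9, 1420, np.float64(0.0436))
pb top (array([ 566.5, -142.2]), array([23.9, 38.9]), -82.6, 850, np.float64(0.0595))
pb feet (array([ 566.2, -142.1]), array([23.8, 69.8]), -82.0, 332, np.float64(0.0157))
pb all (array([ 566.5, -142. ]), array([29.8, 69.9]), -82.6, 1484)
[0.51321094 0.11500484 0.02361948]
```

```bash
python3 -m inch '[[0,40,0,0,0,0],[0,90,0,0,0,0],[0,145,0,0,0,0],[0,200,0,0,0,0],[0,255,0,0,0,0],[0,310,0,0,0,0],[0,350,0,0,0,0],[0,370,0,0,0,0],[0,375,0,0,0,0],[0,375,0,0,0,0],[0,375,0,0,0,0]]'
python3 - <<'E'
from h import *
im,d,K,T=grab('wrist'); save(im,'w2'); print(T.round(3).tolist())
E
```

```text
time: 3.15
position: [0.4816, 0.1511, 0.3465]
tool_rot: [3.12, 0.364, -0.0]
ft_force: [0.3, -0.3, -0.5]
grip_width: 1.003
grip_force: 0.0
[[0.231, -0.926, -0.299, 0.564], [-0.973, -0.22, -0.071, 0.17], [-0.0, 0.307, -0.952, 0.495], [0.0, 0.0, 0.0, 1.0]]
```

```bash
python3 -m inch '[[0,-20,0,0,-8,0],[0,-45,-10,0,-16,0],[0,-70,-20,0,-24,0],[0,-90,-30,0,-32,0],[0,-105,-40,0,-40,0],[0,-115,-50,0,-48,0],[0,-125,-60,0,-56,0],[0,-125,-60,0,-62,0],[0,-125,-60,0,-62,0],[0,-125,-60,0,-62,0],[0,-125,-60,0,-62,0]]'
python3 - <<'E'
from h import *
im,d,K,T=grab('wrist'); np.savez('wlens.npz',im=im,d=d,K=K,T=T); save(im,'w3'); print(T.round(3).tolist()); print(ctrl.get_state()['joint_positions'])
E
```

```text
time: 4.58
position: [0.536, 0.06, 0.154]
tool_rot: [2.652, 0.37, 1.132]
ft_force: [-0.5, -0.3, 0.3]
grip_width: 0.999
grip_force: 0.0
[[0.14, -0.86, 0.49, 0.484], [-0.941, -0.27, -0.205, 0.103], [0.309, -0.432, -0.847, 0.311], [0.0, 0.0, 0.0, 1.0]]
[ 0.45120642 -0.3013545  -0.78424502  2.44640294  0.82476331  0.26116846
 -2.4293244 ]
```

View pics/w2.png

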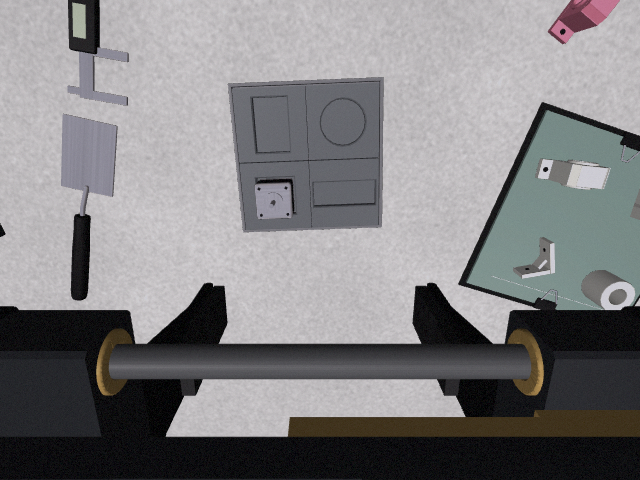

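View pics/w3.png

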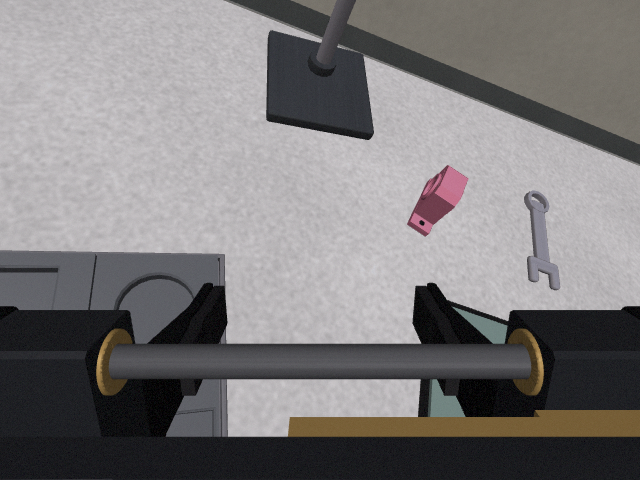

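In w2 the tray has the round nest at (343,121), the oblong at (271,125) with its long side up the picture, the motor at (273,200) and the narrow nest at (345,192). In w3 only the camera base (320,85) shows, the head being out of view. I measure the nests and the head geometry.

Run:
```python
from h import *
im,d,K,T=load('wrist'); w=cloud(d,K,T); v,u=np.mgrid[:480,:640]
for n,c in dict(round=(343,121),obl=(271,125)).items():
    m=((w[...,2]<.0205)&(abs(u-c[0])<31)&(abs(v-c[1])<37)).astype(np.uint8)
    m=cv2.morphologyEx(m,cv2.MORPH_OPEN,np.ones((3,3),np.uint8))
    k,l,s,_=cv2.connectedComponentsWithStats(m); i=l[c[1],c[0]]; print(s[i])
    cn=max(cv2.findContours((l==i).astype(np.uint8),0,cv2.CHAIN_APPROX_NONE)[0],key=len)[:,0]
    p=np.array([ray(a,b,K,T,.023)[:2]*1000 for a,b in cn],np.float32)
    r=cv2.minAreaRect(p); b=cv2.boxPoints(r); print(n,r,b.round(1).tolist(), cv2.fitEllipse(p))
m=(abs(w[...,2]-.023)<.004)&(u>220)&(u<395)&(v>70)&(v<240); print('tray',rect(w,m),np.nanmedian(w[m][:,2]))
for n in('scene','top'):
    im,d,K,T=load(n); w=cloud(d,K,T)
    m=(w[...,2]>.15)&(w[...,0]>.6)&(w[...,0]<.95)&(abs(w[...,1]-.05)<.15)
    vv,uu=np.where(m); print(n,uu.min(),uu.max(),vv.min(),vv.max())
    for z in np.arange(.16,.37,.02):
        p=w[m&(abs(w[...,2]-z)<.01)]
        if len(p)>3: print(round(z,2),len(p),np.percentile(p,[5,50,95],axis=0)[:,:2].round(3).tolist())
im,d,K,T=load('scene'); save(cv2.resize(im[260:430,325:425],(470,800))[:600],'head0'); 
c=cv2.resize(im[265:335,335:425],(540,420),interpolation=cv2.INTER_CUBIC)
im=load('top')[0]; c2=cv2.resize(im[60:130,255:335],(480,420),interpolation=cv2.INTER_CUBIC)[:,:260]
save(cv2.convertScaleAbs(np.hstack([c,c2]),alpha=2),'head')
```

```text
[ 313   85   61   73 4440]
round ((802.1067504882812, 26.170324325561523), (122.48239135742188, 73.0900650024414), 8.893759727478027) [[736.0, 52.79999923706055], [747.2999877929688, -19.399999618530273], [868.2999877929688, -0.5], [857.0, 71.69999694824219]] ((800.9756469726562, 27.58710289001465), (76.89756774902344, 127.54209899902344), 84.32022857666016)
[ 241   89   61   73 4431]
obl ((762.5842895507812, 97.93740844726562), (103.04159545898438, 63.01967239379883), 13.637680053710938) [[705.0999755859375, 116.4000015258789], [719.9000244140625, 55.20000076293945], [820.0999755859375, 79.5], [805.2000122070312, 140.6999969482422]] ((761.7645263671875, 99.12947845458984), (67.71776580810547, 111.85801696777344), 93.3280258178711)
tray (array([862.3,  58.5]), array([ 4.1, 20.4]), -67.1, 39) 0.02096644997658098
scene 348 402 273 368
0.16 53 [[0.877, 0.051], [0.883, 0.058], [0.885, 0.067]]
0.18 63 [[0.879, 0.052], [0.883, 0.059], [0.885, 0.067]]
0.2 65 [[0.877, 0.051], [0.883, 0.058], [0.885, 0.066]]
0.22 57 [[0.879, 0.052], [0.883, 0.059], [0.885, 0.067]]
0.24 66 [[0.878, 0.051], [0.883, 0.058], [0.885, 0.066]]
0.26 107 [[0.769, 0.016], [0.88, 0.054], [0.885, 0.067]]
0.28 232 [[0.756, 0.019], [0.797, 0.033], [0.89, 0.063]]
0.3 563 [[0.789, 0.024], [0.847, 0.048], [0.895, 0.095]]
0.32 581 [[0.814, 0.033], [0.871, 0.054], [0.894, 0.095]]
0.34 82 [[0.877, 0.051], [0.883, 0.059], [0.885, 0.067]]
0.36 67 [[0.869, 0.053], [0.877, 0.06], [0.884, 0.067]]
top 268 307 67 135
0.26 13 [[0.758, 0.021], [0.769, 0.059], [0.777, 0.066]]
0.28 210 [[0.753, 0.025], [0.767, 0.043], [0.782, 0.06]]
0.3 387 [[0.782, 0.03], [0.801, 0.051], [0.866, 0.086]]
0.32 519 [[0.807, 0.036], [0.85, 0.059], [0.885, 0.099]]
0.34 26 [[0.868, 0.056], [0.87, 0.064], [0.874, 0.072]]
0.36 52 [[0.869, 0.057], [0.876, 0.064], [0.883, 0.071]]
```

View pics/head.png

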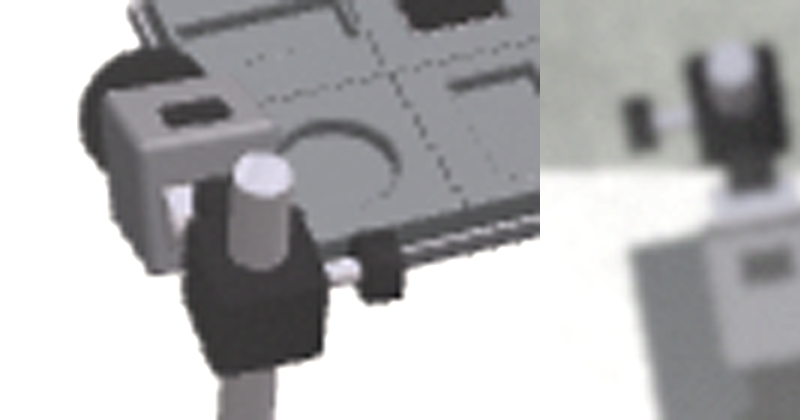

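The saved wrist frame had been overwritten by the later one, so I go back over the tray, retake it, then take a close view of the head.

```bash
cat >> h.py <<'E'
R0=np.diag([1.,-1,-1])
def delta(p,Rd):
    s=ctrl.get_state(); Rc=R.from_rotvec(s['tool_rot']).as_matrix()
    return (np.round((np.array(p)-s['position'])*1000,1),np.round(np.degrees(R.from_matrix(Rd@Rc.T).as_rotvec()),1))
def tool(yaw,tilt): return R.from_euler('z',yaw,degrees=True).as_matrix()@R.from_euler('y',-tilt,degrees=True).as_matrix()@R0
E
python3 -c "
from h import *
print(delta([.46,.17,.32],tool(0,0)))"
```

```text
(array([-76.4, 115.8, 167.6]), array([ 14.1,  45.6, -14.4]))
```

```bash
python3 -m inch '[[-20,20,50,2.8,9,-2.9],[-40,50,90,5.6,18,-5.8],[-55,80,120,8.5,27.4,-8.6],[-65,100,150,11.3,36.5,-11.5],[-76,116,168,14.1,45.6,-14.4],[-76,116,168,14.1,45.6,-14.4],[-76,116,168,14.1,45.6,-14.4],[-76,116,168,14.1,45.6,-14.4]]'
python3 - <<'E'
from h import *
im,d,K,T=grab('wrist'); np.savez('tray.npz',im=im,d=d,K=K,T=T); print(ctrl.get_state()['joint_positions'].round(2))
print(delta([.60,.03,.42],tool(0,30)))
w=cloud(d,K,T)
def px(p): c=T[:3,:3].T@(np.array(p)-T[:3,3]); return (K@c/c[2])[:2]
for n,g in dict(round=(.560,.137),obl=(.54,.21)).items():
    c=px([*g,.013]).astype(int); print(n,c,w[c[1],c[0]])
    h=cv2.GaussianBlur(w[...,2].astype(np.float32),(3,3),0)
    m=(h<.0195).astype(np.uint8); k,l,s,_=cv2.connectedComponentsWithStats(m,connectivity=4); i=l[c[1],c[0]]; print(s[i])
    cn=max(cv2.findContours((l==i).astype(np.uint8),0,cv2.CHAIN_APPROX_NONE)[0],key=len)[:,0]
    p=np.array([ray(a,b,K,T,.0215)[:2]*1000 for a,b in cn],np.float32)
    r=cv2.minAreaRect(p); print(n,r,cv2.fitEllipse(p)[:2],p.min(0),p.max(0))
E
```

```text
time: 5.62
position: [0.4596, 0.1687, 0.3178]
tool_rot: [3.14, 0.002, -0.012]
ft_force: [-0.5, -1.0, 0.2]
grip_width: 1.0
grip_force: 0.0
[-0.32 -0.04 -0.09  1.7  -0.    1.49 -1.97]
(array([ 141.5, -139.6,  102.2]), array([  0.2, -30.4,  -0.2]))
round [348  94] [0.56068946 0.13703928 0.01271069]
[ 321   69   48   52 1831]
round ((559.3873291015625, 141.29913330078125), (51.352848052978516, 50.538597106933594), 0.19629661738872528) ((559.1063232421875, 141.43484497070312), (49.9942626953125, 50.736305236816406)) [533.70844  116.016014] [585.0647  166.58554]
obl [281 113] [0.54075519 0.21078713 0.01273507]
[ 244   83   52   67 2094]
obl ((536.9984741210938, 222.040283203125), (62.231449127197266, 40.012081146240234), 15.434677124023438) ((536.9830322265625, 222.0360565185547), (44.784507751464844, 74.94343566894531)) [502.47534 195.22128] [571.1984  249.03194]
```

Nests: round (559,141), oblong (537,222) with its long axis at 15.4°. The sizes 51/62x40 and the 83.6 mm pitch agree with the given ones. Now the head.

```bash
python3 -m inch '[[20,-25,25,0,-6,0],[50,-60,50,0,-13,0],[90,-95,80,0,-20,0],[120,-125,100,0,-26,0],[140,-140,102,0,-30.4,0],[140,-140,102,0,-30.4,0],[140,-140,102,0,-30.4,0]]'
python3 - <<'E'
from h import *
im,d,K,T=grab('wrist'); np.savez('head.npz',im=im,d=d,K=K,T=T); save(im,'w4'); print(T.round(3).tolist(),ctrl.get_state()['joint_positions'].round(2))
E
```

```text
time: 6.55
position: [0.597, 0.0324, 0.4205]
tool_rot: [3.033, 0.012, 0.813]
ft_force: [-0.1, 0.3, 0.1]
grip_width: 0.999
grip_force: 0.0
[[0.007, -0.978, 0.21, 0.596], [-1.0, -0.008, -0.001, 0.032], [0.003, -0.21, -0.978, 0.592], [0.0, 0.0, 0.0, 1.0]] [-0.21 -0.2   0.06  1.73  0.1   1.09 -1.73]
```

View pics/w4.png

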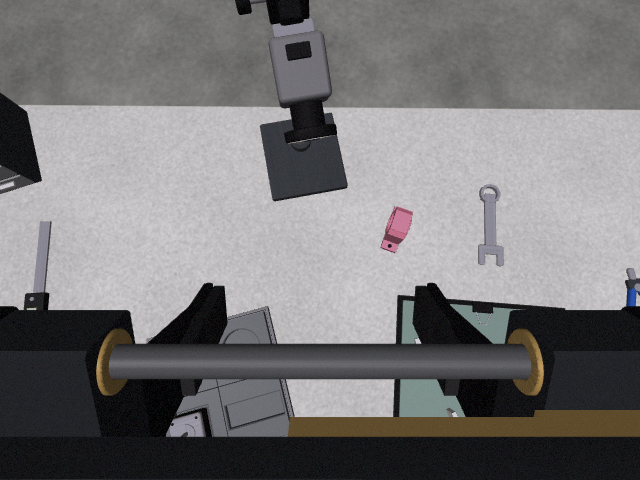

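w4 shows the camera's top face at (299,67), the barrel at (308,115) and the ring light edge-on at (310,131). I fit the top plane and the axis.

Run:
```python
from h import *
z=np.load('head.npz'); im,d,K,T=z['im'],z['d'],z['K'],z['T']; w=cloud(d,K,T); v,u=np.mgrid[:480,:640]
m=(u>270)&(u<332)&(v>28)&(v<108)&(w[...,2]>.24)
p=w[m]; g=np.random.default_rng(0); best=None
for _ in range(500):
    a,b,c=p[g.choice(len(p),3,False)]; n=np.cross(b-a,c-a)
    if np.linalg.norm(n)<1e-5: continue
    n/=np.linalg.norm(n); k=abs((p-a)@n)<.0012
    if best is None or k.sum()>best.sum(): best=k
for _ in range(4):
    q=p[best]; c=q.mean(0); n=np.linalg.svd(q-c,full_matrices=False)[2][2]; n*=np.sign(n[2]); best=abs((p-c)@n)<.0015
print('top n',n.round(4),'c',c.round(4),best.sum(),len(p),'rms',((q-c)@n).std())
# in-plane rect
e1=np.cross(np.cross(n,[1,0,0]),n); e1/=np.linalg.norm(e1); e2=np.cross(n,e1)
k=best&(np.linalg.norm(p-c,axis=1)<.05)
Q=np.c_[(p[k]-c)@e1,(p[k]-c)@e2].astype(np.float32)*1000; print(cv2.minAreaRect(Q),e1.round(3),e2.round(3))
tl=np.degrees(np.arctan2(n[0],n[2])); print('slant approx',np.degrees(np.arccos(n[2])),'heading of lens', np.degrees(np.arctan2(n[1],n[0])))
r=w[(u>280)&(u<340)&(v>95)&(v<146)&(w[...,2]>.15)]
# coords along axis from c: a = horizontal slant dir towards lens
yv=np.cross([0,0,1.],n); yv/=np.linalg.norm(yv); a=np.cross(yv,n); a*=-np.sign(a[0]); 
A=np.c_[(r-c)@a,(r-c)@yv,(r-c)@n]*1000
print('a',a.round(3),'yv',yv.round(3))
for s in range(10,90,4):
    k=abs(A[:,0]-s)<2
    if k.sum()>3: print(s,k.sum(),A[k,1].min().round(1),A[k,1].max().round(1),'n',A[k,2].min().round(1),A[k,2].max().round(1))
B=np.c_[(p[best]-c)@a,(p[best]-c)@yv]*1000; print('top extents',np.percentile(B,[0.5,99.5],axis=0)); print(cv2.minAreaRect(B.astype(np.float32)))
```

```text
top n [-0.4206 -0.0863  0.9031] c [0.8003 0.0486 0.3065] 2830 4160 rms 0.0006947504016390292
((1.3404922485351562, 0.17612075805664062), (50.48127365112305, 44.304290771484375), 12.399250030517578) [ 0.907 -0.04   0.419] [0.    0.995 0.095]
slant approx 25.4271862777184 heading of lens -168.40699602568986
a [-0.885 -0.181 -0.429] yv [ 0.201 -0.98   0.   ]
18 18 -20.6 -12.1 n -0.8 0.8
22 179 -21.7 20.9 n -38.6 1.3
26 253 -19.9 20.1 n -41.1 -1.7
30 158 -14.7 14.5 n -25.8 -6.6
34 157 -14.7 14.5 n -22.7 -5.7
38 157 -14.7 14.5 n -24.9 -7.2
42 151 -14.6 14.1 n -19.5 -6.5
46 167 -23.6 21.7 n -20.7 1.8
50 248 -23.9 23.0 n -21.0 2.7
54 249 -24.1 23.5 n -20.3 2.7
58 89 -21.7 21.5 n -40.2 0.5
top extents [[-26.13472157 -21.65272122]
 [ 23.28480141  21.93895356]]
((-1.3462047576904297, 0.1251811981201172), (44.304290771484375, 50.48127746582031), 89.60185241699219)
```

```bash
python3 -m inch '[[-12,0,-30,0,-4,0],[-30,0,-70,0,-9,0],[-45,0,-105,0,-14,0],[-57,0,-130,0,-18,0],[-57,0,-130,0,-18,0],[-57,0,-130,0,-18,0]]'
python3 - <<'E'
from h import *
im,d,K,T=grab('wrist'); np.savez('lens.npz',im=im,d=d,K=K,T=T); print(T.round(3).tolist(),ctrl.get_state()['joint_positions'].round(2))
w=cloud(d,K,T)
c=np.array([.8003,.0486,.3065]); n=np.array([-.4206,-.0863,.9031]); a=np.array([-.885,-.181,-.429]); yv=np.array([.201,-.98,0])
m=(w[...,2]>.2)&(abs(w[...,0]-.77)<.08)&(abs(w[...,1]-.04)<.06); vv,uu=np.where(m); print(uu.min(),uu.max(),vv.min(),vv.max())
A=np.stack([(w-c)@a,(w-c)@yv,(w-c)@n],-1)*1000
f=m&(A[...,0]>44)&(A[...,0]<70)&(A[...,2]<4); q=A[f]; print(len(q))
r=np.hypot(q[:,1],q[:,2]+21.3)
for lo in range(0,27,3):
    k=(r>=lo)&(r<lo+3)
    if k.sum()>2: print(lo,k.sum(),np.percentile(q[k,0],[5,50,95]).round(1))
k=r<23; Q=w[f][k]; 
k2=abs(q[:,0]-np.median(q[(r>17)&(r<23),0]))<2; k2&=(r>17)&(r<23); Q=w[f][k2]; print('front n',np.linalg.svd(Q-Q.mean(0))[2][2],len(Q))
y0,x0=max(vv.min()-10,0),max(uu.min()-20,0); save(cv2.resize(im[y0:vv.max()+15,x0:uu.max()+20],None,fx=5,fy=5)[:600,:800],'lens')
E
```

```text
time: 7.35
position: [0.5756, 0.032, 0.2495]
tool_rot: [2.917, -0.013, 1.118]
ft_force: [0.5, -3.1, 0.3]
grip_width: 1.0
grip_force: 0.0
[[-0.013, -0.913, 0.408, 0.54], [-1.0, 0.007, -0.017, 0.034], [0.013, -0.408, -0.913, 0.417], [0.0, 0.0, 0.0, 1.0]] [ 0.03 -0.3  -0.18  2.23  0.15  0.49 -1.85]
260 338 0 26
1636
0 43 [56.9 57.3 58. ]
3 146 [56.7 57.4 58. ]
6 169 [56.3 57.1 57.8]
9 190 [56.2 56.9 57.5]
12 238 [56.  56.7 57.3]
15 254 [55.8 56.6 57.4]
18 341 [56.  56.9 57.5]
21 245 [54.7 56.6 57.2]
24 10 [54.3 55.5 56.1]
front n [-0.88696144 -0.17274418 -0.42832096] 640
```

View pics/lens.png

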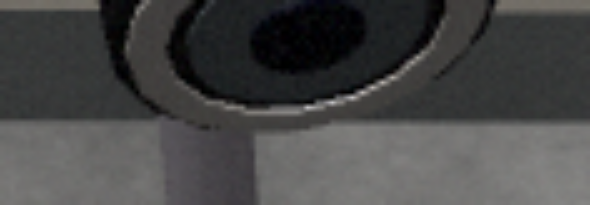

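The front plane normal (-.887,-.173,-.428) matches the box axis, and the glass is at s≈57 mm. So the lens is at (.759,.040,.263), the focus at (.6525,.019,.2115), the slant 25.4° and the heading 11.3°. I test that the final pose is reachable while I am near.

```bash
python3 -c "
from h import *
print(delta([.654,.019,.212],tool(11.3,25.4)))"
```

```text
(array([ 79.2, -10.4, -35.6]), array([-1.1, 16.4, 12.1]))
```

```bash
python3 -m inch '[[30,-3,-12,-0.4,5,4],[60,-7,-25,-0.7,11,8],[79,-10,-35.6,-1.1,16.4,12.1],[79,-10,-35.6,-1.1,16.4,12.1],[79,-10,-35.6,-1.1,16.4,12.1]]'
python3 -c "
from h import *
print(delta([.654,.019,.212],tool(11.3,25.4)),ctrl.get_state()['joint_positions'].round(2))
print(delta([.434,-.25,.16],tool(-10,0)))
"
```

```text
time: 8.02
position: [0.6561, 0.0225, 0.2162]
tool_rot: [-3.001, -0.301, -0.683]
ft_force: [-0.1, -0.5, 0.5]
grip_width: 1.002
grip_force: 0.0
(array([-2.1, -3.5, -4.2]), array([-0.3,  0.2, -0.2])) [-0.08  0.05  0.05  1.88 -0.11  0.77 -1.34]
(array([-222.1, -272.5,  -56.2]), array([ -0.6,  25.8, -21.1]))
```

```bash
python3 -m inch '[[-20,-25,0,-0.3,4,-2],[-50,-60,-5,-0.5,10,-4],[-85,-105,-10,-0.8,16,-6],[-120,-150,-20,-1,21,-8],[-155,-190,-30,-1.3,25.8,-10],[-190,-230,-40,-1.3,25.8,-11],[-215,-265,-50,-1.3,25.8,-11],[-222,-272,-56,-1.3,25.8,-11],[-222,-272,-56,-1.3,25.8,-11],[-222,-272,-56,-1.3,25.8,-11],[-222,-272,-56,-1.3,25.8,-11]]'
python3 -c "
from h import *
print(delta([.434,-.25,.035],tool(0,0)),ctrl.get_state()['joint_positions'].round(2))"
```

```text
time: 9.4
position: [0.4356, -0.2496, 0.1609]
tool_rot: [-3.116, 0.0, 0.001]
ft_force: [-0.8, 0.6, -0.8]
grip_width: 1.002
grip_force: 0.0
(array([  -1.6,   -0.4, -125.9]), array([-1.5, -0. ,  0. ])) [ 0.2   0.07  0.3   1.91 -0.05  1.18 -1.06]
```

```bash
python3 -m inch '[[-1.6,0,-40,-1.5,0,0],[-1.6,0,-80,-1.5,0,0],[-1.6,0,-105,-1.5,0,0],[-1.6,0,-120,-1.5,0,0],[-1.6,0,-126,-1.5,0,0],[-1.6,0,-126,-1.5,0,0]]' && python3 -m inch '[[0,0,0,0,0,0],[0,0,0,0,0,0],[0,0,0,0,0,0],[0,0,0,0,0,0],[0,0,0,0,0,0],[0,0,0,0,0,0]]' 20 25
```

```text
time: 10.15
position: [0.4333, -0.251, 0.0349]
tool_rot: [3.141, -0.004, -0.001]
ft_force: [0.4, 0.3, -0.0]
grip_width: 1.0
grip_force: 0.0
time: 10.9
position: [0.4328, -0.2509, 0.0346]
tool_rot: [3.141, -0.005, -0.002]
ft_force: [-0.2, -0.5, 0.4]
grip_width: 0.504
grip_force: 25.0
```

```bash
python3 -m inch '[[0,0,25,0,0,0],[2,10,60,0,0,0],[12,40,80,0,0,0],[30,90,80,0,0,0],[45,145,80,0,0,0],[63,200,80,0,0,0],[82,255,80,0,0,0],[100,310,80,0,0,0],[115,355,80,0,0,0],[123,382,80,0,0,0],[125.5,392,80,0,0,0],[125.5,392,80,0,0,0],[125.5,392,70,0,0,0],[125.5,392,70,0,0,0]]'
python3 - <<'E'
from h import *
im,d,K,T=grab('wrist'); print(delta([.558,.141,.042],tool(0,0))); s=ctrl.get_state(); print(s['grip_width'])
save(im,'b1')
E
```

```text
time: 12.65
position: [0.5574, 0.1392, 0.1032]
tool_rot: [3.14, -0.008, -0.006]
ft_force: [0.3, -0.8, -1.6]
grip_width: 0.501
grip_force: 25.0
(array([  0.2,   1.4, -61.8]), array([ 0.1, -0.2,  0.3]))
0.5028926203800241
```

```bash
python3 -m inch '[[0.5,1.5,-20,0,0,0],[0.5,1.5,-40,0,0,0],[0.5,1.5,-50,0,0,0],[0.5,1.5,-57,0,0,0],[0.5,1.5,-61,0,0,0],[0.5,1.5,-62,0,0,0],[0.5,1.5,-62,0,0,0]]'
python3 -m inch '[[0,0,0,0,0,0],[0,0,0,0,0,0],[0,0,0,0,0,0]]' 62
python3 -m inch '[[0,0,20,0,0,0],[0,0,60,0,0,0],[-10,-10,110,0,0,0],[-40,-40,130,0,0,0],[-40,-40,130,0,0,0],[-40,-40,130,0,0,0]]' 87
python3 - <<'E'
from h import *
im,d,K,T=grab('wrist'); w=cloud(d,K,T); v,u=np.mgrid[:480,:640]
m=(np.hypot(w[...,0]-.559,w[...,1]-.141)<.035)&(im.min(-1)>110)&(w[...,2]>.045); print(rect(w,m),np.nanmedian(w[m][:,2]))
print(delta([.560,-.261,.13],tool(7.9,0)))
E
```

```text
time: 13.58
position: [0.5591, 0.1427, 0.0429]
tool_rot: [3.141, -0.005, -0.001]
ft_force: [0.3, 0.3, -0.6]
grip_width: 0.503
grip_force: 25.0
time: 13.95
position: [0.559, 0.1426, 0.0427]
tool_rot: [3.141, -0.005, -0.001]
ft_force: [0.2, -0.2, -0.6]
grip_width: 0.691
grip_force: 0.0
time: 14.7
position: [0.5189, 0.1031, 0.1724]
tool_rot: [-3.141, 0.005, 0.001]
ft_force: [-0.8, 0.7, -0.1]
grip_width: 0.997
grip_force: 0.0
(array([560. , 140.9]), array([44.3, 54.7]), -70.3, 2550) 0.053718919461143655
(array([  41.2, -364.4,  -41.8]), array([ 0. , -0.1,  8. ]))
```

The bushing's top is at 53.7 mm, where 53 is expected, so it is fully down. Now the housing.

```bash
python3 -m inch '[[5,-30,0,0,0,0],[10,-80,0,0,0,2],[17,-135,0,0,0,4],[23,-190,-10,0,0,6],[30,-245,-20,0,0,8],[36,-300,-35,0,0,8],[40,-345,-42,0,0,8],[41,-364,-42,0,0,8],[41,-364,-42,0,0,8],[41,-364,-42,0,0,8]]'
python3 -c "
from h import *
print(delta([.560,-.261,.035],tool(7.9,0)))"
```

```text
time: 16.0
position: [0.5608, -0.2585, 0.1304]
tool_rot: [-3.133, -0.219, 0.001]
ft_force: [-0.2, 0.7, 0.3]
grip_width: 1.003
grip_force: 0.0
(array([ -0.8,  -2.5, -95.4]), array([-0.1, -0.1, -0.1]))
```

```bash
python3 -m inch '[[-0.5,-2,-35,0,0,0],[-0.5,-2,-65,0,0,0],[-0.5,-2,-85,0,0,0],[-0.5,-2,-95,0,0,0],[-0.5,-2,-95,0,0,0]]' && python3 -m inch '[[0,0,0,0,0,0],[0,0,0,0,0,0],[0,0,0,0,0,0],[0,0,0,0,0,0],[0,0,0,0,0,0],[0,0,0,0,0,0],[0,0,0,0,0,0]]' 15 25
python3 -c "
from h import *
print(delta([.537,.222,.115],tool(15.4,0)))"
```

```text
time: 16.62
position: [0.5595, -0.2628, 0.0354]
tool_rot: [3.134, 0.216, -0.002]
ft_force: [0.0, -1.0, -0.3]
grip_width: 1.001
grip_force: 0.0
time: 17.5
position: [0.5593, -0.2633, 0.0355]
tool_rot: [3.134, 0.214, -0.002]
ft_force: [0.0, 0.1, -0.8]
grip_width: 0.367
grip_force: 25.0
(array([-22.3, 485.3,  79.5]), array([ 0. , -0.1,  7.6]))
```

```bash
python3 -m inch '[[0,0,25,0,0,0],[0,10,60,0,0,0],[-2,45,80,0,0,1],[-5,95,80,0,0,2],[-7,150,80,0,0,3],[-10,205,80,0,0,4],[-12,260,80,0,0,5],[-14,315,80,0,0,6],[-17,370,80,0,0,7],[-20,425,80,0,0,7.6],[-22,465,80,0,0,7.6],[-23,485,80,0,0,7.6],[-23,485,80,0,0,7.6],[-23,485,70,0,0,7.6],[-23,485,70,0,0,7.6]]'
python3 -c "
from h import *
print(delta([.5365,.222,.042],tool(15.4,0)))"
```

```text
time: 19.38
position: [0.536, 0.2188, 0.1041]
tool_rot: [3.112, 0.416, -0.006]
ft_force: [-0.1, -0.3, -0.6]
grip_width: 0.366
grip_force: 25.0
(array([  0.5,   3.2, -62.1]), array([ 0.2, -0.2,  0.2]))
```

```bash
python3 -m inch '[[0.3,2,-20,0,0,0],[0.3,2,-40,0,0,0],[0.3,2,-48,0,0,0],[0.3,2,-48,0,0,0]]'
python3 -c "
from h import *
print(delta([.5365,.222,.042],tool(15.4,0)))"
```

```text
time: 19.88
position: [0.5365, 0.2227, 0.0571]
tool_rot: [3.112, 0.42, -0.003]
ft_force: [1.1, -1.1, -0.0]
grip_width: 0.364
grip_force: 25.0
(array([ -0. ,  -0.7, -15.1]), array([ 0.1, -0.1,  0. ]))
```

```bash
python3 -m inch '[[0,-0.5,-7,0,0,0],[0,-0.5,-12,0,0,0],[0,-0.5,-15,0,0,0],[0,-0.5,-15,0,0,0]]'
python3 -m inch '[[0,0,0,0,0,0],[0,0,0,0,0,0],[0,0,0,0,0,0]]' 50
python3 -m inch '[[0,0,20,0,0,0],[0,0,60,0,0,0],[-10,-10,110,0,0,0],[-40,-40,130,0,0,0],[-40,-40,130,0,0,0],[-40,-40,130,0,0,0]]' 87
python3 - <<'E'
from h import *
im,d,K,T=grab('wrist'); w=cloud(d,K,T)
m=(np.hypot(w[...,0]-.537,w[...,1]-.222)<.04)&(im.min(-1)>110)&(w[...,2]>.04); print(rect(w,m),np.nanmedian(w[m][:,2]))
m=(np.hypot(w[...,0]-.559,w[...,1]-.141)<.035)&(im.min(-1)>110)&(w[...,2]>.045); print(rect(w,m),np.nanmedian(w[m][:,2]))
print(delta([.5665,-.142,.13],tool(7.4,0)))
E
```

```text
time: 20.38
position: [0.5365, 0.2231, 0.0423]
tool_rot: [3.112, 0.422, -0.003]
ft_force: [0.4, 0.9, -0.2]
grip_width: 0.367
grip_force: 25.0
time: 20.75
position: [0.5368, 0.2232, 0.0427]
tool_rot: [3.113, 0.422, -0.001]
ft_force: [-0.9, 0.0, 1.4]
grip_width: 0.552
grip_force: 0.0
time: 21.5
position: [0.4967, 0.1835, 0.1724]
tool_rot: [3.113, 0.422, -0.001]
ft_force: [-0.2, 0.5, -0.7]
grip_width: 0.994
grip_force: 0.0
(array([537.8, 222.7]), array([53.8, 41.5]), 15.4, 3771) 0.0497606841967726
(array([560.2, 142.7]), array([42.1, 42.9]), -74.7, 2473) 0.05347489975146591
(array([  69.9, -325.7,  -41.9]), array([ 0. , -0.1, -8.1]))
```

Both are seated (housing top 49.8 mm, 49 expected). Now the pillow block.

```bash
python3 -m inch '[[6,-30,0,0,0,0],[15,-80,0,0,0,-2],[27,-135,0,0,0,-4],[40,-190,-10,0,0,-6],[52,-245,-20,0,0,-8],[63,-290,-35,0,0,-8],[69,-318,-42,0,0,-8],[70,-326,-42,0,0,-8],[70,-326,-42,0,0,-8],[70,-326,-42,0,0,-8],[70,-326,-42,0,0,-8]]'
python3 - <<'E'
from h import *
im,d,K,T=grab('wrist'); w=cloud(d,K,T); save(im,'w9')
q=(np.hypot(w[...,0]-.5665,w[...,1]+.142)<.045)&(im.min(-1)>90)
for z in(.0595,.0157):
    m=q&(abs(w[...,2]-z)<.003); print(rect(w,m) if m.sum()>5 else m.sum())
print(delta([.5665,-.142,.034],tool(7.4,0)))
E
```

```text
time: 22.92
position: [0.567, -0.1412, 0.1308]
tool_rot: [3.135, 0.207, -0.001]
ft_force: [-0.3, -0.3, 0.2]
grip_width: 1.0
grip_force: 0.0
(array([ 566.8, -142.1]), array([24.3, 39. ]), -82.5, 2230)
(array([ 567.1, -142.2]), array([23.9, 70.1]), -82.2, 847)
(array([ -0.4,  -0.4, -96.9]), array([ 0. , -0. , -0.1]))
```

```bash
python3 -m inch '[[0,-0.5,-35,0,0,0],[0,-0.5,-65,0,0,0],[0,-0.5,-85,0,0,0],[0,-0.5,-93,0,0,0],[0,-0.5,-97,0,0,0],[0,-0.5,-97,0,0,0]]' && python3 -m inch '[[0,0,0,0,0,0],[0,0,0,0,0,0],[0,0,0,0,0,0],[0,0,0,0,0,0],[0,0,0,0,0,0],[0,0,0,0,0,0]]' 25 35
python3 -m inch '[[0,0,10,0,0,0],[0,10,40,0,0,0],[0,20,80,0,0,0],[0,30,100,0,0,0],[0,30,100,0,0,0],[0,30,100,0,0,0]]'
python3 -c "
from h import *
print(delta([.654,.019,.209],tool(11.3,25.4)))"
```

```text
time: 23.72
position: [0.5672, -0.1433, 0.0341]
tool_rot: [3.134, 0.204, -0.0]
ft_force: [-0.1, -0.1, 0.7]
grip_width: 0.997
grip_force: 0.0
time: 24.48
position: [0.5667, -0.1433, 0.0335]
tool_rot: [3.135, 0.204, -0.002]
ft_force: [-0.3, 0.6, 0.3]
grip_width: 0.506
grip_force: 35.0
time: 25.22
position: [0.5656, -0.1136, 0.1321]
tool_rot: [3.135, 0.203, -0.006]
ft_force: [0.1, -0.0, -0.0]
grip_width: 0.501
grip_force: 35.0
(array([ 88.4, 132.6,  76.9]), array([  4.2, -25.3,   3.8]))
```

```bash
python3 -m inch '[[6,10,8,0.4,-2.5,0.4],[18,26,16,0.8,-5,0.8],[30,45,27,1.4,-9,1.3],[44,65,38,2.1,-13,1.9],[58,87,50,2.8,-17,2.5],[72,108,62,3.4,-21,3.1],[82,123,71,3.9,-24,3.6],[88,132.6,76,4.2,-25.3,3.8],[88,132.6,76,4.2,-25.3,3.8],[88,132.6,76,4.2,-25.3,3.8],[88,132.6,76,4.2,-25.3,3.8],[88,132.6,76,4.2,-25.3,3.8]]'
python3 -c "
from h import *
print(delta([.654,.0194,.2083],tool(11.3,25.4)),ctrl.get_state()['grip_width'])"
```

```text
time: 26.72
position: [0.6546, 0.0187, 0.2092]
tool_rot: [-3.008, -0.296, -0.682]
ft_force: [-0.8, -0.1, -1.2]
grip_width: 0.504
grip_force: 35.0
(array([-0.6,  0.7, -0.9]), array([-0. ,  0.1,  0.1])) 0.5036263841847768
```

```bash
python3 -m inch '[[-0.6,0.7,-0.9,0,0,0],[-0.6,0.7,-0.9,0,0,0],[-0.6,0.7,-0.9,0,0,0],[-0.6,0.7,-0.9,0,0,0]]'
python3 - <<'E'
from h import *
a=np.array([-.886,-.177,-.4285]); a/=np.linalg.norm(a); y=np.cross([0,0,1.],-a); y/=np.linalg.norm(y); n=np.cross(-a,y)
F=np.array([.6525,.0191,.2115])
for c in('scene','wrist'):
    im,d,K,T=grab(c); w=cloud(d,K,T); A=np.stack([(w-F)@-a,(w-F)@y,(w-F)@n],-1)*1000
    m=(np.linalg.norm(w-F,axis=-1)<.06)&(im.min(-1)>70)&(np.ptp(im.astype(int),axis=-1)<40)
    p=A[m]; print(c,m.sum(),np.percentile(p,[1,50,99],axis=0).round(1).tolist())
    # face plane x~12
    k=abs(p[:,0]-12)<3; q=p[k&(abs(p[:,2])<40)]
    if len(q)>50:
        s=np.linalg.svd(q-q.mean(0),full_matrices=False)[2][2]; print('face',q.mean(0).round(1),s.round(3),len(q),'feet y',q[q[:,2]<-22][:,1].min() if (q[:,2]<-22).any() else 0,q[q[:,2]<-22][:,1].max() if (q[:,2]<-22).any() else 0)
    vv,uu=np.where(m); x0,x1,y0,y1=uu.min()-15,uu.max()+15,max(vv.min()-15,0),vv.max()+15
    save(cv2.convertScaleAbs(cv2.resize(im[y0:y1,x0:x1],(480,480)),alpha=1.3),'fin_'+c)
print(delta([.654,.0194,.2083],tool(11.3,25.4)))
cv2.imwrite('pics/fin.png',cv2.resize(np.hstack([cv2.imread('pics/fin_scene.png'),cv2.imread('pics/fin_wrist.png')]),(800,400)))
E
```

```text
time: 27.22
position: [0.6541, 0.0199, 0.2087]
tool_rot: [-3.007, -0.297, -0.683]
ft_force: [-0.0, -0.4, -0.6]
grip_width: 0.504
grip_force: 35.0
scene 508 [[-14.5, -38.5, -29.0], [10.5, -6.6, -1.6], [17.0, 27.1, 29.4]]
face [11.8 -6.7 -2.9] [-1.     0.    -0.005] 306 feet y -37.59005896709448 5.544154365780067
wrist 9008 [[-10.3, -32.8, -26.9], [12.5, -0.1, 11.5], [16.1, 33.1, 23.9]]
face [12.4  0.1  2.7] [-1.     0.001 -0.01 ] 5792 feet y -34.87667105634263 35.13838479412194
(array([-0.1, -0.5, -0.3]), array([-0. ,  0.2,  0. ]))
```

View pics/fin.png

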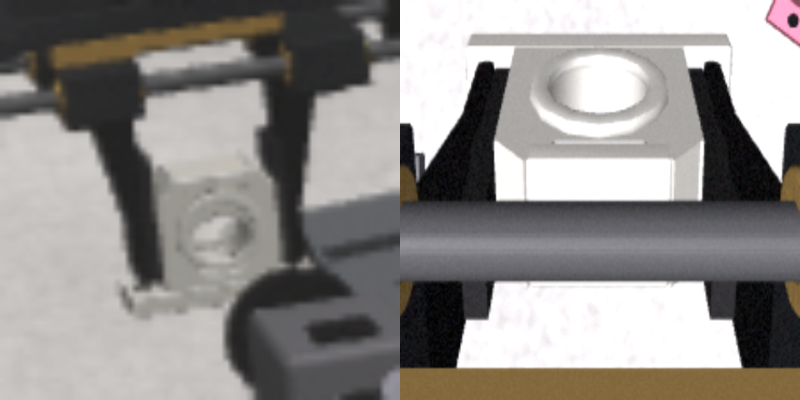

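The block is held on its narrow sides with the collar clear and the feet down. Its face is 12.4 mm from the focus plane (12 expected), centred, and square to the lens within 0.6°.

```bash
python3 -m inch '[[0,0,0,0,0,0],[0,0,0,0,0,0],[0,0,0,0,0,0],[0,0,0,0,0,0]]'; python3 -c "
from bench import ctrl
print(abs(ctrl.get_state()['qd']).max()); print(ctrl.close_job())"
```

```text
time: 27.82
position: [0.654, 0.0199, 0.2086]
tool_rot: [-3.007, -0.297, -0.682]
ft_force: [0.5, -0.1, -1.1]
grip_width: 0.504
grip_force: 35.0
0.0017071858550647251
the job is handed in; nothing more can be done
None
```

The job is handed in at 27.8 s of the 67 s allowed: the bushing and the housing are seated in their nests and let go, and the pillow block is held still with its bore on the lens axis at the 120 mm point (measured within about 1 mm and square within about 1°; the calibration is good to about 2 mm).

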